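Load an offcut into the spring-jaw drilling fixture

TASK

Load the small wooden offcut that lies on the bed into the spring-jaw fixture for drilling, using pushes only. Push the red plate on the sprung jaw away from the fence until the pawl snaps in behind the stop pin, then let go, so that the jaw comes back and stays latched half open. Slide the offcut along the bed, without lifting it, until it meets the steel end stop, then press the pawl's red tab inward so that the jaw springs shut and clamps the offcut against the fence; leave the tub, the tape measure and the roll of masking tape where they are.

Things in the scene. Friction and masses are not known exactly. Their poses are not given: they have to be found in the camera images.
- jig: Fixture bolted to the bench, about 176 x 200 mm: plywood bed board (far side, along the fence) and aluminium slide plate, 18 mm thick. Origin on the bench, near the middle. Its x points away from the robot, y along the fence to the robot's left, z up. Bed top at z = 18 mm. The jaw carriage is 48 mm wide (jig y -24 to 24), its top 42 mm above the bench.
- fence_face (a point): A point on the fence's clamping face, in line with the jaw's middle, 30 mm above the bench: jig x = 70, y = 0 mm. The aluminium fence runs along the far edge of the bed, 12 mm thick, jig y -38 to 120 mm, top 40 mm above the bench.
- stop_face (a point): The middle of the steel end stop's face that the offcut must meet, 30 mm above the bench, at jig y = -26 mm, at the right end of the jaw. The stop is a block on the bed, jig x 24 to 70, y -38 to -26 mm, top 38 mm above the bench.
- jaw (a joint): Jaw opening in m along jig -x (towards the robot): 0 = shut (hardwood face 24 mm from the fence), end stop 0.048. Its spring pushes it shut: 7 N at 0, 11 N at 0.030, 13 N at 0.048, plus 0.06 N per mm/s of drag. Past about 0.030 the pawl drops behind the pin; let go from 0.035 or more it returns to 0.030 and stays latched, 54 mm off. Let go sooner it springs shut. Offcut clamped: about 0.021.
- push_plate (a point): The middle of the far (fence-side) face of the red push plate standing on the jaw, 68 mm above the bench. The plate is 42 mm wide along jig y, 5 mm thick, and reaches from 42 to 86 mm above the bench. It moves with the jaw: push it along jig -x, with the fingertips between it and the fence's line, higher than the fence.
- pawl (a joint): Swing of the pawl in rad about its pivot at jig x = 46, y = -58 mm: 0 = nose in, held by a light spring; grows to at most 0.35 as the red tab is pressed and the nose swings out. With the jaw latched, 0.05 to 0.12 frees the pin. It reads about 0.1 while the pin passes or lies beside it, as it does when the offcut is clamped.
- pawl_tab (a point): The middle of the outer face of the red tab on the pawl's tail, right side (-y) of the fixture near the fence's right end, 52 mm above the bench. Tab 22 mm long, 5 mm thick, 30 to 68 mm above the bench, 31 mm from the pivot, its face turned -0.24 rad about z from jig x. Press it along jig +y: 2 to 5 mm frees the jaw, 11 mm is its full travel; 5 to 7 N.
- work: The small loose wooden offcut, brown, 46 mm wide (its x), 53 mm long (its y), 22 mm high, 20 to 50 g; origin in the middle of its underside. It lies flat on the bed near the fence, left of the jaw, in line with the fence within 0.05 rad. Slide it along jig -y. Against the end stop its origin is at about jig y = 0; clamped, at jig x = 47 mm.
- tub: White open plastic tub of screws, 69 mm across, 48 mm high, on the bench at the left of the slide plate. Origin under its middle. Leave alone.
- tape: Yellow and black tape measure, 38 x 79 x 63 mm, standing on the bench at the right of the fixture. Origin under its middle. Leave alone.
- roll: Roll of masking tape, 100 mm across, 25 mm high, lying on the bench further to the right. Origin under its middle. Leave alone.
There are look-alikes about, which are no part of the job. Of the things that look like the work, the smaller one is meant.

How it is judged:
On the way, in this order (a step that is already met when the one before it is completed fails the run):
1. the jaw, pushed open and let go, rests latched half open with the robot touching nothing (value of joint jaw between 0.027 and 0.033 m and contact force between each of the fingers, the arm and anything else below 0.3 N and velocity of joint jaw between -0.005 and 0.005 m/s), for 0.4 s.
2. the offcut lies between fence and jaw, against the end stop, with the jaw still latched half open (value of joint jaw between 0.027 and 0.033 m and y of work in the frame of jig below 0.005 m), for 0.2 s.
At the end, for the whole second after the job is handed in: The jaw is off the pawl and clamps the offcut against the fence (jaw 0.018 to 0.0255 m open); the offcut's origin is below jig y = 5 mm, that is within about 4 mm of the end stop, in line with the fence within 0.12 rad, at rest (value of joint jaw between 0.018 and 0.0255 m and y of work in the frame of jig below 0.005 m and angle between the y axis of work and the y axis of jig, either way round below 0.12 rad and linear speed of work below 0.01 m/s); the robot touches nothing.
It fails at once if the offcut is lifted more than 8 mm off the bed or tipped (z of work in the frame of jig above 0.026 m or angle between work's own z axis and vertical above 0.3 rad).
It fails at once if the tub, the tape measure or the roll of tape is moved more than 15 mm (distance of any of tub, tape, roll from where it was at the start of the episode above 0.015 m).
It also fails if it takes over 45 s, if anything falls off the work surface, if the arm or the gripper's body presses on something with over 40 N, if the wrist force passes 120 N, or if a joint passes its speed limit or range.

ROBOT

A 6-joint arm with a two-finger parallel gripper is mounted at the origin on the work surface; the furniture and walls round the work are solid. World frame = base frame: x ahead of the robot, y to its left, z up, the work surface at z = 0. Lengths are in m, angles in rad, forces in N, time in s.
With the tool pointing down it reaches from about 0.3 to 0.875 m from the base axis. Payload 6.4 kg.
Tool frame: the origin (TCP) lies at the very end of the fingers, on their centre line; the grasp point (between the pads) lies 19 mm behind it; z points along the fingers, y is the line along which they close (so a half turn about z gives the same grasp; the last joint's range is limited). The gripper opens to 85 mm and grips with 20 to 120 N. Pads are 22 mm wide; open, the fingers measure 114 mm over their backs; the gripper's body (76 mm by 85 mm) begins 54 mm behind the grasp point. The pads swing forward as they close: fully open they stand 13 mm farther back than shut.
Start: joints at [1.014, 0.181, 1.607, -0, 1.354, -0.206], TCP at [0.198, 0.54, 0.196] pointing down, gripper open.
Joint ranges: [-2.99, 2.99], [-0.89, 2.07], [0.3, 2.58], [-1.14, 4.28], [0, 2.63], [-3.12, 3.12]. Speed limits (rad/s): [2.57, 2.57, 3.01, 3.14, 3.14, 3.14].

INTERFACE

Orientations are given as a unit quaternion [w, x, y, z].
In Python, from bench import ctrl gives the robot as it stands.
- The arm moves only by the tool jog_arm, never from a script. Its argument "series" is a list that holds one entry, the list of rows, each a list of 7 numbers: the shift along the tool's x, y, z in mm, then the turn, a rotation vector about the tool's x, y, z in rad, then the finger opening in mm, from 0 to 85.4. In form: [[[tx, ty, tz, rx, ry, rz, gripper], ...]]. A call has exactly 10 rows; each row shifts and turns the commanded pose from where the row before left it, along the tool's axes as they then stand; what a row does not reach is not made up. A row lasts 1/10 s, in which the tool goes at most 50 mm and 8.59 degrees, less where a joint would pass 70% of its speed; a pose out of reach is approached as far as the arm can. A call with a gripper value outside its range is refused whole. The fingers move at their own pace and stop on an object; the grip force is fixed at half the most. Time passes only in rows, so rows that do not move let the fingers close, or fill a call up. It gives the time, the measured TCP pose, the force, the opening and the grip force at its end, in the units of the state.
- ctrl.get_obs(): the state, without advancing time (a new reading comes with each control period).
- ctrl.camera(name): name is "side" or "top"; returns a dict with "frame" (400x640x3 uint8, blue, green, red), "z_map" (400x640 float32, m along the optical axis (not along the pixel's ray), 0 where there is no reading), "fx", "fy", "cx", "cy" (pixels), "xyz" and "rotation" of the camera in the world. Camera axes: x right, y down, z forward; pixel columns grow to the right and rows downward; lengths in m; the calibration is good to about 2 mm. A picture is of the moment at which its call begins.
- ctrl.hand_in(): hands the job in; it is judged then, once.
The state is a dict: "time_s": time; "q": joint angles; "dq": joint speeds; "joint_efforts": joint torques, N m; "eef_pos": TCP position; "eef_rot": TCP orientation; "wrist_force": force on the tool from outside, world axes, zero at the start; "torque": the same for the moment, N m; "opening": opening from 0.0 (shut) to 1.0 (fully open); "grasp_force": force on a finger pad.
Only numpy, scipy, OpenCV 4.12 (cv2) and the standard library are available. Lean on these libraries where they do the work, as an engineer would, in place of code of your own. Each camera call takes 0.05 s, during which the arm holds its last target. There are 200 camera calls.

## Working session

There is one attempt and no reset: what is moved stays moved. The work goes in short steps, Python scripts to look and compute and a tool call to move; the robot and the scene stay as the last step left them, time stands still between calls to the robot, and variables do not carry over. Pictures are saved under pics/ and viewed, at most 10 in all, crops included, and the job is handed in when it is done.

Besides the shell and the picture viewer there is one more tool, called after "Request:" as name(argument=value, ...), one argument or row to a line, values as JSON. jog_arm: Moves the arm, as the interface text tells. Its arguments: {"type":"object","properties":{"series":{"type":"array"}},"required":["series"]}

```bash
mkdir -p pics
cat > h.py <<'E'
import numpy as np, cv2, pickle
from bench import ctrl
def snap(n,tag):
    c=ctrl.camera(n); cv2.imwrite(f'pics/{tag}.png',c['frame']); pickle.dump(c,open(f'{tag}.pkl','wb')); return c
def px(c,u,v,r=1):
    z=np.median(c['z_map'][v-r:v+r+1,u-r:u+r+1]); R=np.array(c['rotation'])
    if R.shape!=(3,3):
        from scipy.spatial.transform import Rotation as Q
        R=Q.from_quat(np.roll(R,-1)).as_matrix()
    return np.array(c['xyz'])+R@np.array([(u-c['cx'])/c['fx']*z,(v-c['cy'])/c['fy']*z,z])
E
python3 - <<'E'
from h import *
for n in('top','side'):
    c=snap(n,n+'0'); print(n,c['xyz'],c['rotation'],c['fx'])
print(ctrl.get_obs())
E
```

```text
top [0.20235915 0.04549448 1.06455597] [ 0.05565575 -0.69622564  0.7150219  -0.03026508] 447.6812795654929
side [-0.13097998 -0.70745294  0.52870687] [-0.5132968   0.81609508 -0.23022897  0.13232471] 366.8101259601113
{'time_s': 0.1, 'q': array([ 1.01370611e+00,  1.81477607e-01,  1.60789394e+00, -8.95941575e-06,
        1.35381493e+00, -2.06331644e-01]), 'dq': array([ 0.00193159, -0.00121332, -0.00320888,  0.00077649,  0.00025661,
       -0.00146077]), 'joint_efforts': array([ 6.29639453e-04, -4.45881808e+01, -3.52237129e+01, -3.10366813e-04,
        4.14073831e-03,  1.26893376e-06]), 'eef_pos': array([0.19728221, 0.53951094, 0.19517499]), 'eef_rot': array([-2.92797362e-04,  1.74480609e-01,  9.84660288e-01, -7.41185807e-04]), 'wrist_force': array([0.05202875, 0.60413831, 0.37452428]), 'torque': array([-3.34492770e-02, -6.55207746e-05,  1.83329455e-02]), 'grasp_force': 0.0, 'opening': 0.9985792707240242}
```

View pics/top0.png

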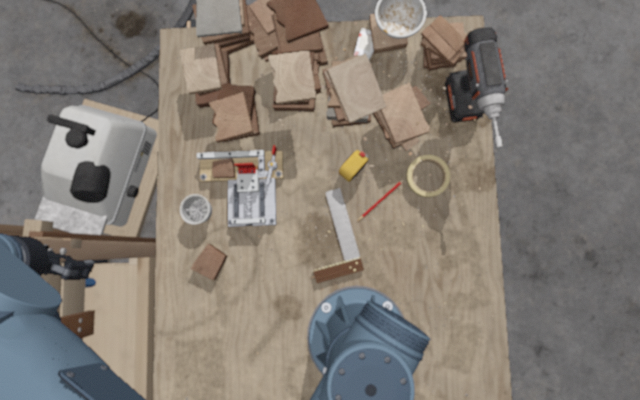

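View pics/side0.png

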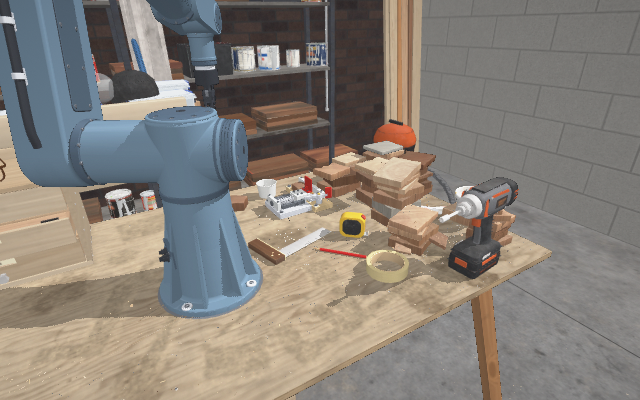

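The top view shows the jig at about (240,188) and the tub at (195,208). The tape is at (353,165) and the roll at (428,176). Candidates for the offcut are the brown block on the bed at about (222,170), the brown block on the bench at (209,261), and the pile blocks at y < 140. The bed one fits the description, so I'll check it in a crop.

Run:
```python
from h import *
c=pickle.load(open('top0.pkl','rb'))
cr=c['frame'][135:235,175:295]; cv2.imwrite('pics/c1.png',cv2.resize(cr,None,fx=6,fy=6,interpolation=cv2.INTER_CUBIC)[:600])
for p in [(222,170),(209,261),(212,152),(245,168),(232,220),(272,221),(274,150),(353,165),(195,208)]: print(p,px(c,*p).round(4))
```

```text
(222, 170) [0.3908 0.3039 0.0402]
(209, 261) [0.1805 0.3363 0.0303]
(212, 152) [0.4351 0.3285 0.0375]
(245, 168) [0.3906 0.2462 0.0576]
(232, 220) [0.2728 0.2796 0.0439]
(272, 221) [0.2694 0.1901 0.0233]
(274, 150) [0.431  0.1791 0.0556]
(353, 165) [ 0.3886 -0.0012  0.0642]
(195, 208) [0.3047 0.3715 0.0258]
```

View pics/c1.png

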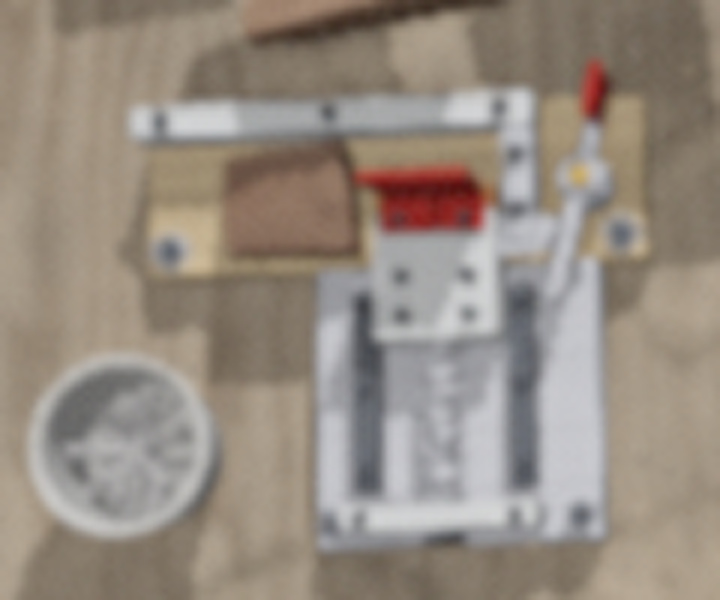

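The crop shows the brown work at crop (290,200) on the bed, next to the red push plate with its top edge at (355-470,168). The tab is at (595,90), the fence corners at (130,105) and (535,88), and the pawl pivot at (580,175). The bench block at (209,261) is the look-alike. Next I'll fit the jig pose.

```bash
cat >> h.py <<'E'
from scipy.spatial.transform import Rotation as Q
def ray(c,u,v,z):
    R=Q.from_quat(np.roll(c['rotation'],-1)).as_matrix()
    d=R@np.array([(u-c['cx'])/c['fx'],(v-c['cy'])/c['fy'],1]); o=np.array(c['xyz']); return (o+d*(z-o[2])/d[2])[:2]
def crop(X,Y): return 175+(X+.5)/6-.5,135+(Y+.5)/6-.5
E
python3 - <<'E'
from h import *
from scipy.optimize import least_squares
c=pickle.load(open('top0.pkl','rb'))
P=[((130,105),.040,(82,120)),((133,140),.040,(70,120)),((535,88),.040,(82,-38)),((373,340),.042,(None,24)),((500,335),.042,(None,-24)),((580,175),.045,(46,-58))]
W=np.array([ray(c,*crop(*p),z) for p,z,_ in P])
f=lambda t:np.concatenate([[ (a-b) for a,b in zip(([np.cos(t[2])*d[0]+np.sin(t[2])*d[1],-np.sin(t[2])*d[0]+np.cos(t[2])*d[1]]),g) if b is not None] for d,g in zip((W-t[:2])*1e3,[p[2] for p in P])])
r=least_squares(lambda t:f([t[0],t[1],t[2]]),[.35,.24,0],x_scale=[.01,.01,.01]); t=r.x
print(t,r.fun.round(1))
J=lambda w:(np.array([[np.cos(t[2]),np.sin(t[2])],[-np.sin(t[2]),np.cos(t[2])]])@(w-t[:2]))*1e3
for n,p,z in [('plate fl',(356,172),.086),('plate fr',(470,168),.086),('platefront corner L',(318,550),.018),('R',(605,535),.018),('bed R far',(645,95),.018),('bedRnear',(650,258),.018),('tab a',(597,60),.068),('tab',(587,75),.068),('tabb',(583,118),.068),('w nl',(222,252),.04),('w nr',(350,252),.04),('w fr',(345,143),.04),('w fl',(228,152),.04),('tub',(122,445),.048)]:
    w=ray(c,*crop(*p),z); print(n,w.round(4),J(w).round(1))
E
```

```text
[0.35424255 0.24387165 0.01118952] [ 0.7  0.5 -1.4 -0.7  0.5 -1.5  1.1 -0.3  0.2  0.9]
plate fl [0.3969 0.2655] [42.9 21.1]
plate fr [0.397  0.2227] [ 42.5 -21.7]
platefront corner L [0.2601 0.296 ] [-93.5  53.2]
R [0.263  0.1829] [-91.9 -59.9]
bed R far [0.4379 0.1646] [ 82.8 -80.2]
bedRnear [0.3721 0.1636] [ 17.  -80.4]
tab a [0.4408 0.1771] [ 85.8 -67.8]
tab [0.4351 0.181 ] [ 80.2 -63.8]
tabb [0.4185 0.1827] [ 63.6 -61.9]
w nl [0.376  0.3285] [22.7 84.4]
w nr [0.3744 0.2782] [20.6 34.1]
w fr [0.4177 0.2801] [63.8 35.5]
w fl [0.4156 0.3263] [62.2 81.7]
tub [0.3007 0.3647] [-52.1 121.4]
```

Request:
jog_arm(
  series=[
    [[0,0,0,0,0,-0.12,0],[0,0,0,0,0,-0.12,0],[0,0,0,0,0,-0.12,0],[-26,-36,0,0,0,0,0],[-26,-36,0,0,0,0,0],[-26,-36,0,0,0,0,0],[-26,-36,0,0,0,0,0],[-26,-36,0,0,0,0,0],[-26,-36,0,0,0,0,0],[-26,-36,0,0,0,0,0]],
  ],
)

```text
time_s: 1.1
eef_pos: [0.3824, 0.288, 0.1958]
eef_rot: [-0.0, -0.005, 1.0, -0.0]
wrist_force: [0.6, -1.1, -0.1]
opening: -0.0
grasp_force: 0.0
```

```bash
cat >> h.py <<'E'
T=np.array([.35424255,.24387165,.01119])
def J(w):
    s,k=np.sin(T[2]),np.cos(T[2]); d=np.array(w[:2])-T[:2]; return np.round(np.array([k*d[0]+s*d[1],-s*d[0]+k*d[1]])*1e3,1)
def st():
    o=ctrl.get_obs(); R=Q.from_quat(np.roll(o['eef_rot'],-1)).as_matrix()
    x=R[:,0]; print('t',o['time_s'],'jig',J(o['eef_pos']),'z',round(o['eef_pos'][2]*1e3,1),'yawerr',round(np.arctan2(-x[1],-x[0])-T[2],4),'zaxis',R[:,2].round(4),'F',o['wrist_force'].round(2),'op',round(o['opening'],3))
E
python3 -c "
from h import *
st()"
```

```text
t 1.1 jig [28.7 43.9] z 195.8 yawerr -0.0018 zaxis [-2.e-04 -0.e+00 -1.e+00] F [ 0.62 -1.14 -0.07] op -0.0
```

Request:
jog_arm(
  series=[
    [[-9,-11,15,0,0,0,0],[-9,-11,15,0,0,0,0],[-8,-11,15,0,0,0,0],[-8,-11,15,0,0,0,0],[0,0,15,0,0,0,0],[0,0,15,0,0,0,0],[0,0,15,0,0,0,0],[0,0,15,0,0,0,0],[0,0,14,0,0,0,0],[0,0,0,0,0,0,0]],
  ],
)

```text
time_s: 2.1
eef_pos: [0.4143, 0.2453, 0.0599]
eef_rot: [-0.002, -0.005, 1.0, -0.001]
wrist_force: [-0.3, -0.1, -0.2]
opening: 0.006
grasp_force: 0.0
```

```bash
python3 -c "
from h import *
st()"
```

```text
t 2.1 jig [60.   0.8] z 59.9 yawerr -0.0021 zaxis [-0.0045 -0.0013 -1.    ] F [-0.34 -0.12 -0.23] op 0.006
```

Request:
jog_arm(
  series=[
    [[5,0,0,0,0,0,0],[5,0,0,0,0,0,0],[5,0,0,0,0,0,0],[5,0,0,0,0,0,0],[5,0,0,0,0,0,0],[5,0,0,0,0,0,0],[5,0,0,0,0,0,0],[5,0,0,0,0,0,0],[5,0,0,0,0,0,0],[0,0,0,0,0,0,0]],
  ],
)

```text
time_s: 3.1
eef_pos: [0.3705, 0.2455, 0.0619]
eef_rot: [-0.0, -0.005, 1.0, -0.0]
wrist_force: [-0.3, 0.2, -0.2]
opening: 0.003
grasp_force: 0.0
```

Run:
```python
from h import *
st(); c=snap('top','top1'); st()
cv2.imwrite('pics/c2.png',cv2.resize(c['frame'][135:235,175:295],None,fx=6,fy=6,interpolation=cv2.INTER_CUBIC))
```

```text
t 3.1 jig [16.3  1.5] z 61.9 yawerr -0.0017 zaxis [-6.e-04 -2.e-04 -1.e+00] F [-0.29  0.23 -0.2 ] op 0.003
t 3.15 jig [16.8  1.6] z 62.0 yawerr -0.0017 zaxis [-0.e+00 -1.e-04 -1.e+00] F [-0.42 -0.28 -0.44] op 0.006
```

View pics/c2.png

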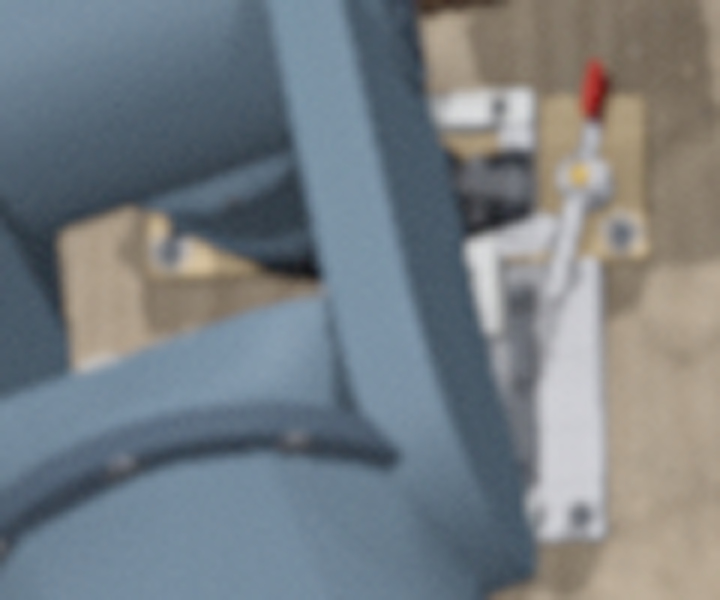

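The crop shows the jaw's near-right corner still at about (498,335), and the wrist force is near zero. So the jaw has not moved, and I need the side view to see why.

Run:
```python
from h import *
st(); c=snap('side','side1')
cv2.imwrite('pics/s1.png',cv2.resize(c['frame'][140:240,240:370],None,fx=6,fy=6,interpolation=cv2.INTER_CUBIC))
```

```text
t 3.15 jig [16.8  1.6] z 62.0 yawerr -0.0017 zaxis [-0.e+00 -1.e-04 -1.e+00] F [-0.42 -0.28 -0.44] op 0.006
```

View pics/s1.png

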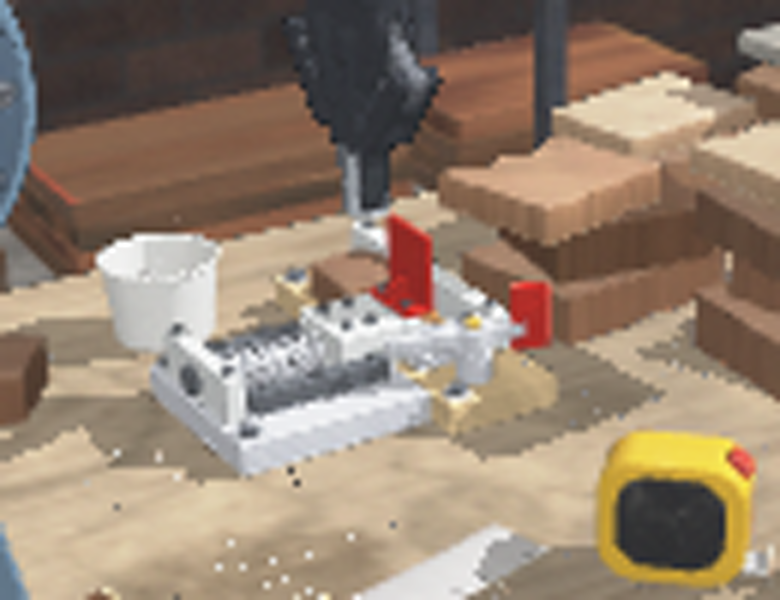

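The side crop shows the finger tip at crop (370,240), full image about (302,180). It stands behind the red plate, away from where the reported pose would put it. I'll measure it by depth.

Run:
```python
from h import *
c=pickle.load(open('side1.pkl','rb'))
R=Q.from_quat(np.roll(c['rotation'],-1)).as_matrix()
def proj(w):
    p=R.T@(np.array(w)-c['xyz']); return np.round([c['cx']+c['fx']*p[0]/p[2],c['cy']+c['fy']*p[1]/p[2],p[2]],3)
print('tcp proj',proj(ctrl.get_obs()['eef_pos']),'platetop proj',proj([.397,.245,.086]), 'tub', proj([.3007,.3647,.048]))
for p in [(301,180),(300,177),(302,170),(303,165),(308,180),(299,179),(310,183),(330,192),(268,181),(350,222)]: w=px(c,*p,0); print(p,w.round(4),J(w))
ct=pickle.load(open('top1.pkl','rb'))
for X,Y in [(490,190),(475,180),(520,170),(500,215)]: 
    u,v=crop(X,Y); w=px(ct,round(u),round(v),0); print('top',w.round(4),J(w))
```

```text
tcp proj [300.929 185.574   1.172] platetop proj [307.773 177.001   1.173] tub [265.787 182.254   1.239]
(301, 180) [0.4232 0.3416 0.036 ] [70. 97.]
(300, 177) [0.4243 0.3504 0.0441] [ 71.2 105.7]
(302, 170) [0.3734 0.238  0.1172] [19.1 -6.1]
(303, 165) [0.3747 0.2327 0.1351] [ 20.3 -11.4]
(308, 180) [0.393  0.2368 0.0794] [38.6 -7.5]
(299, 179) [0.4232 0.3564 0.0347] [ 70.2 111.8]
(310, 183) [0.3943 0.2268 0.0723] [ 39.8 -17.5]
(330, 192) [0.4378 0.1775 0.0488] [ 82.9 -67.3]
(268, 181) [-0.131  -0.7075  0.5287] [-495.8 -945.8]
(350, 222) [ 0.3777 -0.0142  0.049 ] [  20.5 -258.3]
top [0.3682 0.1968 0.1954] [ 13.4 -47.2]
top [0.3697 0.2002 0.1985] [ 15.  -43.8]
top [0.3745 0.1873 0.1922] [ 19.7 -56.8]
top [0.3608 0.1936 0.1909] [  6.  -50.3]
```

Run:
```python
from h import *
c=pickle.load(open('side1.pkl','rb'))
for u in (298,300,302,304):
    print(u,[(v,*J(w:=px(c,u,v,0)).round(),round(w[2]*1e3)) for v in range(150,182,2)])
```

```text
298 [(150, np.float64(5.0), np.float64(-12.0), 186), (152, np.float64(1.0), np.float64(-18.0), 182), (154, np.float64(2.0), np.float64(-16.0), 176), (156, np.float64(4.0), np.float64(-11.0), 167), (158, np.float64(2.0), np.float64(-14.0), 162), (160, np.float64(4.0), np.float64(-11.0), 155), (162, np.float64(6.0), np.float64(-7.0), 147), (164, np.float64(6.0), np.float64(-7.0), 140), (166, np.float64(5.0), np.float64(-7.0), 134), (168, np.float64(6.0), np.float64(-5.0), 126), (170, np.float64(7.0), np.float64(-2.0), 119), (172, np.float64(6.0), np.float64(-3.0), 112), (174, np.float64(-496.0), np.float64(-946.0), 529), (176, np.float64(122.0), np.float64(216.0), -1), (178, np.float64(72.0), np.float64(122.0), 34), (180, np.float64(103.0), np.float64(181.0), -1)]
300 [(150, np.float64(7.0), np.float64(-20.0), 188), (152, np.float64(7.0), np.float64(-20.0), 182), (154, np.float64(8.0), np.float64(-17.0), 174), (156, np.float64(11.0), np.float64(-12.0), 166), (158, np.float64(8.0), np.float64(-16.0), 162), (160, np.float64(20.0), np.float64(7.0), 146), (162, np.float64(6.0), np.float64(
[... 1305 characters left out ...]
loat64(-24.0), 181), (154, np.float64(4.0), np.float64(-50.0), 184), (156, np.float64(4.0), np.float64(-49.0), 178), (158, np.float64(6.0), np.float64(-46.0), 171), (160, np.float64(6.0), np.float64(-44.0), 164), (162, np.float64(18.0), np.float64(-24.0), 149), (164, np.float64(15.0), np.float64(-28.0), 145), (166, np.float64(22.0), np.float64(-14.0), 132), (168, np.float64(22.0), np.float64(-14.0), 126), (170, np.float64(23.0), np.float64(-12.0), 118), (172, np.float64(-496.0), np.float64(-946.0), 529), (174, np.float64(24.0), np.float64(-10.0), 104), (176, np.float64(41.0), np.float64(23.0), 82), (178, np.float64(131.0), np.float64(185.0), 0), (180, np.float64(74.0), np.float64(83.0), 40)]
```

Run:
```python
import cv2,pickle
c=pickle.load(open('side1.pkl','rb'))
cv2.imwrite('pics/s2.png',cv2.resize(c['frame'][130:195,265:345],None,fx=9,fy=9,interpolation=cv2.INTER_NEAREST))
```

```text
(no output)
```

View pics/s2.png

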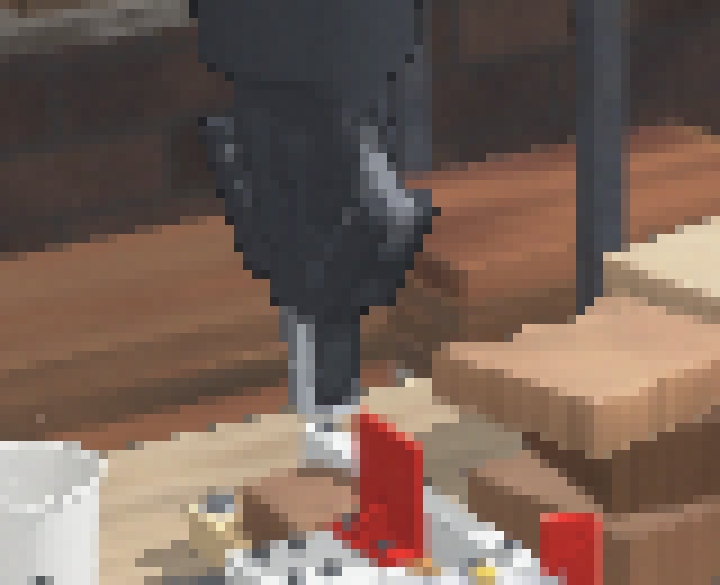

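The crop shows the real fingertip at crop (335,405), v≈175, which is z≈0.100, while the reported TCP is 0.062. The sideways position agrees. So the real tip sits about 38-40 mm above the reported TCP, and it passed over the plate without touching. I'll go back and repeat lower.

Request:
jog_arm(
  series=[
    [[-9,0,0,0,0,0,0],[-9,0,0,0,0,0,0],[-9,0,0,0,0,0,0],[-9,0,0,0,0,0,0],[-9,-1,0,0,0,0,0],[0,0,0,0,0,0,0],[0,0,12,0,0,0,0],[0,0,12,0,0,0,0],[0,0,10,0,0,0,0],[0,0,0,0,0,0,0]],
  ],
)

```text
time_s: 4.2
eef_pos: [0.4141, 0.2445, 0.0257]
eef_rot: [-0.002, -0.005, 1.0, -0.001]
wrist_force: [0.3, -0.3, 0.5]
opening: 0.001
grasp_force: 0.0
```

Run:
```python
from h import *
st(); c=snap('side','side2'); st()
for u in (302,304,306,308,310):
    print(u,[(v,*J(w:=px(c,u,v,0)).round().tolist(),round(w[2]*1e3)) for v in range(166,190,2)])
```

```text
t 4.2 jig [59.9 -0.1] z 25.7 yawerr -0.0018 zaxis [-0.0042 -0.0012 -1.    ] F [ 0.27 -0.32  0.48] op 0.001
t 4.25 jig [60.6  0.1] z 26.6 yawerr -0.0018 zaxis [-2.9e-03 -8.0e-04 -1.0e+00] F [ 0.33 -0.57 -0.25] op -0.002
302 [(166, 869.0, 1542.0, -526), (168, 859.0, 1525.0, -536), (170, 866.0, 1539.0, -559), (172, 868.0, 1545.0, -580), (174, 146.0, 227.0, -1), (176, 135.0, 208.0, -1), (178, 76.0, 101.0, 41), (180, 70.0, 90.0, 38), (182, 58.0, 68.0, 41), (184, 50.0, 55.0, 40), (186, 42.0, 40.0, 41), (188, 28.0, 15.0, 46)]
304 [(166, 47.0, 30.0, 113), (168, 865.0, 1503.0, -530), (170, 871.0, 1516.0, -553), (172, 877.0, 1526.0, -575), (174, 153.0, 224.0, -2), (176, 40.0, 19.0, 84), (178, 133.0, 188.0, -2), (180, 73.0, 81.0, 41), (182, 71.0, 77.0, 35), (184, 55.0, 50.0, 41), (186, 49.0, 39.0, 39), (188, 27.0, -0.0, 52)]
306 [(166, 49.0, 21.0, 116), (168, 50.0, 22.0, 108), (170, 902.0, 1536.0, -566), (172, 894.0, 1523.0, -578), (174, 157.0, 214.0, 0), (176, 41.0, 9.0, 87), (178, 40.0, 8.0, 81), (180, 39.0, 6.0, 75), (182, 38.0, 6.0, 68), (184, 40.0, 9.0, 59), (186, 34.0, -1.0, 57), (188, 32.0, -5.0, 52)]
308 [(166, 48.0, 6.0, 121), (168, 50.0, 10.0, 112), (170, 47.0, 5.0, 108), (172, 926.0, 1547.0, -593), (174, 164.0, 211.0, 0), (176, 153.0, 193.0, 0), (178, 40.0, -5.0, 85), (180, 40.0, -6.0, 79), (182, 39.0, -6.0, 72), (184, 41.0, -2.0, 63), (186, 40.0, -3.0, 56), (188, 39.0, -6.0, 51)]
310 [(166, 43.0, -15.0, 128), (168, 48.0, -5.0, 117), (170, 51.0, -1.0, 109), (172, 47.0, -7.0, 105), (174, 50.0, -2.0, 96), (176, 50.0, -2.0, 89), (178, 48.0, -4.0, 83), (180, 38.0, -21.0, 84), (182, 42.0, -14.0, 74), (184, 39.0, -18.0, 69), (186, 39.0, -18.0, 62), (188, 39.0, -17.0, 55)]
```

Request:
jog_arm(
  series=[
    [[5,0,0,0,0,0,0],[5,0,0,0,0,0,0],[5,0,0,0,0,0,0],[5,0,0,0,0,0,0],[5,0,0,0,0,0,0],[5,0,0,0,0,0,0],[5,0,0,0,0,0,0],[5,0,0,0,0,0,0],[5,0,0,0,0,0,0],[2,0,0,0,0,0,0]],
  ],
)

```text
time_s: 5.25
eef_pos: [0.3736, 0.245, 0.0295]
eef_rot: [0.005, -0.005, 1.0, 0.001]
wrist_force: [13.4, -1.2, -9.4]
opening: 0.002
grasp_force: 6.7
```

Run:
```python
from h import *
st(); c=snap('side','side3'); st()
for u in (296,299,302,305,308):
    print(u,[(v,*J(w:=px(c,u,v,0)).round().tolist(),round(w[2]*1e3)) for v in range(172,192,2)])
```

```text
t 5.25 jig [19.4  0.9] z 29.5 yawerr -0.0019 zaxis [ 0.0099  0.0015 -0.9999] F [13.36 -1.2  -9.38] op 0.002
t 5.3 jig [19.1  0.9] z 29.5 yawerr -0.0018 zaxis [ 0.0095  0.0014 -1.    ] F [12.03 -0.27 -7.2 ] op 0.002
296 [(172, 6.0, 9.0, 109), (174, 808.0, 1539.0, -582), (176, 116.0, 221.0, -1), (178, 105.0, 201.0, 0), (180, 4.0, 9.0, 82), (182, 4.0, 8.0, 75), (184, 5.0, 12.0, 67), (186, 4.0, 10.0, 61), (188, 4.0, 11.0, 54), (190, -2.0, 0.0, 52)]
299 [(172, 7.0, -8.0, 114), (174, 7.0, -7.0, 107), (176, 9.0, -3.0, 98), (178, 6.0, -8.0, 94), (180, 8.0, -5.0, 86), (182, 2.0, -14.0, 84), (184, 5.0, -9.0, 74), (186, 4.0, -10.0, 68), (188, 3.0, -11.0, 62), (190, 4.0, -9.0, 54)]
302 [(172, 8.0, -26.0, 119), (174, 7.0, -27.0, 113), (176, 14.0, -14.0, 101), (178, 15.0, -12.0, 93), (180, 12.0, -16.0, 89), (182, 14.0, -12.0, 80), (184, 14.0, -12.0, 73), (186, 42.0, 40.0, 41), (188, 36.0, 29.0, 39), (190, 40.0, 38.0, 27)]
305 [(172, 16.0, -30.0, 119), (174, 16.0, -30.0, 112), (176, 27.0, -10.0, 97), (178, 26.0, -11.0, 90), (180, 24.0, -14.0, 85), (182, 24.0, -13.0, 78), (184, 28.0, -6.0, 67), (186, 51.0, 36.0, 40), (188, 51.0, 36.0, 32), (190, 52.0, 38.0, 24)]
308 [(172, 28.0, -27.0, 115), (174, 163.0, 209.0, 1), (176, 152.0, 191.0, 1), (178, 144.0, 178.0, -1), (180, 133.0, 158.0, 0), (182, 77.0, 60.0, 40), (184, 71.0, 50.0, 37), (186, 64.0, 38.0, 36), (188, 63.0, 37.0, 29), (190, 64.0, 39.0, 21)]
```

Request:
jog_arm(
  series=[
    [[2,0,0,0,0,0,0],[2,0,0,0,0,0,0],[1,0,0,0,0,0,0],[1,0,0,0,0,0,0],[0,0,0,0,0,0,0],[-4,0,0,0,0,0,0],[-4,0,0,0,0,0,0],[-4,0,0,0,0,0,0],[-4,0,0,0,0,0,0],[-4,0,0,0,0,0,0]],
  ],
)

```text
time_s: 6.3
eef_pos: [0.3834, 0.2448, 0.0285]
eef_rot: [0.0, -0.005, 1.0, 0.0]
wrist_force: [-0.3, 0.0, 1.3]
opening: 0.003
grasp_force: 0.0
```

Request:
jog_arm(
  series=[
    [[-4,0,0,0,0,0,0],[-3,0,0,0,0,0,0],[0,0,0,0,0,0,0],[0,0,0,0,0,0,0],[0,0,0,0,0,0,0],[0,0,0,0,0,0,0],[0,0,0,0,0,0,0],[0,0,0,0,0,0,0],[0,0,-10,0,0,0,0],[0,0,-10,0,0,0,0]],
  ],
)

```text
time_s: 7.3
eef_pos: [0.3901, 0.2447, 0.0486]
eef_rot: [-0.0, -0.005, 1.0, -0.0]
wrist_force: [0.8, 0.4, 1.5]
opening: -0.001
grasp_force: 0.0
```

Run:
```python
from h import *
st(); c=snap('side','side4'); st()
for u in (297,300,303,306,309):
    print(u,[(v,*J(w:=px(c,u,v,0)).round().tolist(),round(w[2]*1e3)) for v in range(174,192,2)])
```

```text
t 7.3 jig [35.9  0.4] z 48.6 yawerr -0.0019 zaxis [-6.e-04 -2.e-04 -1.e+00] F [0.78 0.41 1.46] op -0.001
t 7.35 jig [37.4  1. ] z 50.5 yawerr -0.0018 zaxis [ 2.7e-03  8.0e-04 -1.0e+00] F [0.93 0.82 1.7 ] op 0.002
297 [(174, 812.0, 1529.0, -580), (176, 120.0, 219.0, -1), (178, 11.0, 15.0, 85), (180, 11.0, 14.0, 78), (182, 11.0, 16.0, 71), (184, 10.0, 15.0, 64), (186, 11.0, 16.0, 57), (188, 11.0, 18.0, 49), (190, 1.0, -0.0, 51)]
300 [(174, 842.0, 1533.0, -588), (176, 127.0, 209.0, 1), (178, 72.0, 107.0, 40), (180, 10.0, -6.0, 86), (182, 11.0, -5.0, 78), (184, 11.0, -4.0, 71), (186, 9.0, -6.0, 65), (188, 11.0, -3.0, 57), (190, 9.0, -6.0, 51)]
303 [(174, 27.0, 3.0, 99), (176, 26.0, 1.0, 93), (178, 78.0, 97.0, 42), (180, 72.0, 87.0, 39), (182, 14.0, -20.0, 83), (184, 13.0, -20.0, 76), (186, 11.0, -22.0, 71), (188, 11.0, -23.0, 64), (190, 13.0, -19.0, 55)]
306 [(174, 31.0, -10.0, 102), (176, 30.0, -10.0, 96), (178, 33.0, -4.0, 86), (180, 79.0, 78.0, 40), (182, 72.0, 66.0, 39), (184, 63.0, 50.0, 39), (186, 55.0, 36.0, 39), (188, 55.0, 36.0, 31), (190, 55.0, 37.0, 24)]
309 [(174, 39.0, -14.0, 102), (176, 41.0, -11.0, 94), (178, 43.0, -7.0, 85), (180, 135.0, 154.0, 1), (182, 77.0, 53.0, 42), (184, 69.0, 41.0, 41), (186, 71.0, 43.0, 32), (188, 68.0, 40.0, 27), (190, 70.0, 43.0, 18)]
```

The plate's near face reads x≈10.5, so the jaw is about 29-30 mm open, latched, with nothing touching it. Next I'll go to the left of the offcut.

Request:
jog_arm(
  series=[
    [[-2,19,0,0,0,0,0],[-2,19,0,0,0,0,0],[-2,19,0,0,0,0,0],[-1,19,0,0,0,0,0],[-1,19,0,0,0,0,0],[0,19,0,0,0,0,0],[0,0,15,0,0,0,0],[0,0,15,0,0,0,0],[0,0,10,0,0,0,0],[0,0,0,0,0,0,0]],
  ],
)

```text
time_s: 8.35
eef_pos: [0.3958, 0.3576, 0.0062]
eef_rot: [-0.002, -0.004, 1.0, -0.001]
wrist_force: [-0.5, -0.5, 0.2]
opening: -0.001
grasp_force: 0.0
```

Run:
```python
from h import *
st(); c=snap('side','side5'); st()
cv2.imwrite('pics/s5.png',cv2.resize(c['frame'][135:215,255:345],None,fx=7,fy=7,interpolation=cv2.INTER_CUBIC))
```

```text
t 8.35 jig [ 42.8 113.3] z 6.2 yawerr -0.0024 zaxis [-0.0033 -0.0019 -1.    ] F [-0.5  -0.53  0.16] op -0.001
t 8.4 jig [ 43.6 113.7] z 7.1 yawerr -0.0025 zaxis [-0.002  -0.0011 -1.    ] F [-0.46  0.17  0.33] op 0.006
```

View pics/s5.png

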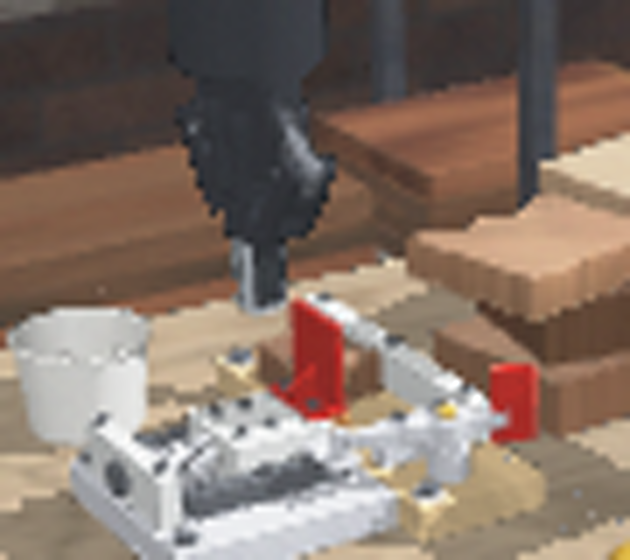

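The crop shows the jaw latched and the finger tip at crop (262,308), left of the brown offcut at (275,350) and above the bed.

Request:
jog_arm(
  series=[
    [[-1,0,5,0,0,0,0],[0,0,4,0,0,0,0],[0,0,3,0,0,0,0],[0,0,3,0,0,0,0],[0,0,2,0,0,0,0],[0,-3,0,0,0,0,0],[0,-3,0,0,0,0,0],[0,0,0,0,0,0,0],[0,0,0,0,0,0,0],[0,0,0,0,0,0,0]],
  ],
)

```text
time_s: 9.4
eef_pos: [0.3984, 0.3529, -0.0089]
eef_rot: [0.0, -0.005, 1.0, 0.0]
wrist_force: [-0.5, -0.1, -0.6]
opening: 0.003
grasp_force: 0.0
```

Run:
```python
from h import *
st(); c=snap('side','side6')
for u in (289,291,293,295,297):
    print(u,[(v,*J(w:=px(c,u,v,0)).round().tolist(),round(w[2]*1e3)) for v in range(173,192,1)])
```

```text
t 9.4 jig [ 45.4 108.5] z -8.9 yawerr -0.0021 zaxis [ 3.e-04  2.e-04 -1.e+00] F [-0.46 -0.06 -0.61] op 0.003
289 [(173, 738.0, 1525.0, -553), (174, 748.0, 1547.0, -571), (175, 742.0, 1536.0, -574), (176, 744.0, 1541.0, -586), (177, 88.0, 226.0, 0), (178, 83.0, 217.0, 0), (179, 80.0, 210.0, -1), (180, 73.0, 197.0, 1), (181, 70.0, 190.0, 0), (182, 64.0, 180.0, 1), (183, 59.0, 170.0, 2), (184, 57.0, 167.0, -1), (185, 28.0, 107.0, 24), (186, 26.0, 104.0, 21), (187, 27.0, 107.0, 16), (188, 23.0, 101.0, 16), (189, 17.0, 89.0, 18), (190, 19.0, 92.0, 12), (191, 19.0, 93.0, 8)]
291 [(173, 32.0, 97.0, 71), (174, 32.0, 98.0, 67), (175, 33.0, 100.0, 62), (176, 33.0, 100.0, 59), (177, 34.0, 101.0, 54), (178, 36.0, 105.0, 49), (179, 35.0, 105.0, 45), (180, 35.0, 105.0, 41), (181, 35.0, 105.0, 38), (182, 35.0, 106.0, 34), (183, 34.0, 104.0, 31), (184, 24.0, 84.0, 37), (185, 23.0, 83.0, 33), (186, 23.0, 84.0, 29), (187, 30.0, 98.0, 19), (188, 27.0, 92.0, 18), (189, 23.0, 85.0, 18), (190, 20.0, 80.0, 17), (191, -10.0, 20.0, 43)]
293 [(173, 31.0, 79.0, 77), (174, 39.0, 95.0, 66), (175, 39.0, 95.0, 62)
[... 553 characters left out ...]
, 41), (181, 46.0, 96.0, 38), (182, 45.0, 95.0, 35), (183, 33.0, 72.0, 42), (184, 32.0, 70.0, 40), (185, 26.0, 60.0, 41), (186, 22.0, 52.0, 41), (187, 22.0, 52.0, 38), (188, 23.0, 54.0, 33), (189, 2.0, 15.0, 49), (190, 1.0, 12.0, 47), (191, -2.0, 8.0, 46)]
297 [(173, 44.0, 76.0, 75), (174, 817.0, 1538.0, -584), (175, 123.0, 225.0, 0), (176, 116.0, 213.0, 2), (177, 114.0, 210.0, -1), (178, 10.0, 12.0, 86), (179, 9.0, 10.0, 84), (180, 9.0, 12.0, 80), (181, 11.0, 16.0, 74), (182, 11.0, 16.0, 71), (183, 9.0, 12.0, 69), (184, 9.0, 13.0, 65), (185, 12.0, 18.0, 60), (186, 10.0, 15.0, 57), (187, 13.0, 21.0, 51), (188, 10.0, 15.0, 50), (189, 2.0, 1.0, 54), (190, -1.0, -4.0, 53), (191, 0.0, -2.0, 49)]
```

Request:
jog_arm(
  series=[
    [[0,-4,0,0,0,0,0],[0,-5,0,0,0,0,0],[0,-6,0,0,0,0,0],[0,-6,0,0,0,0,0],[0,-6,0,0,0,0,0],[0,-6,0,0,0,0,0],[0,-6,0,0,0,0,0],[0,-6,0,0,0,0,0],[0,-6,0,0,0,0,0],[0,-4,0,0,0,0,0]],
  ],
)

```text
time_s: 10.45
eef_pos: [0.3988, 0.2973, -0.009]
eef_rot: [-0.0, -0.004, 1.0, -0.0]
wrist_force: [0.4, 0.2, -0.4]
opening: -0.001
grasp_force: 0.1
```

Run:
```python
from h import *
st()
```

```text
t 10.45 jig [45.2 52.9] z -9.0 yawerr -0.0023 zaxis [-0. -0. -1.] F [ 0.41  0.17 -0.41] op -0.001
```

Request:
jog_arm(
  series=[
    [[0,-2,0,0,0,0,0],[0,-2,0,0,0,0,0],[0,-2,0,0,0,0,0],[0,-2,0,0,0,0,0],[0,-1,0,0,0,0,0],[0,-1,0,0,0,0,0],[0,-1,0,0,0,0,0],[0,-1,0,0,0,0,0],[0,0,0,0,0,0,0],[0,0,0,0,0,0,0]],
  ],
)

```text
time_s: 11.45
eef_pos: [0.3989, 0.2858, -0.009]
eef_rot: [-0.0, -0.005, 1.0, -0.0]
wrist_force: [0.1, 0.2, 0.1]
opening: 0.004
grasp_force: 0.0
```

Run:
```python
from h import *
st()
```

```text
t 11.45 jig [45.2 41.4] z -9.0 yawerr -0.002 zaxis [-0. -0. -1.] F [0.11 0.18 0.08] op 0.004
```

Request:
jog_arm(
  series=[
    [[0,-1,0,0,0,0,0],[0,-1,0,0,0,0,0],[0,0,0,0,0,0,0],[0,-1,0,0,0,0,0],[0,0,0,0,0,0,0],[0,-1,0,0,0,0,0],[0,0,0,0,0,0,0],[0,-1,0,0,0,0,0],[0,0,0,0,0,0,0],[0,0,0,0,0,0,0]],
  ],
)

```text
time_s: 12.45
eef_pos: [0.402, 0.2835, -0.0074]
eef_rot: [0.003, -0.004, 1.0, 0.002]
wrist_force: [4.6, 12.8, 1.2]
opening: -0.005
grasp_force: 6.0
```

Run:
```python
from h import *
st()
```

```text
t 12.45 jig [48.2 39.1] z -7.4 yawerr -0.0027 zaxis [ 0.0062  0.0049 -1.    ] F [ 4.57 12.79  1.2 ] op -0.005
```

The contact force is 12.8 N at the expected position, so the offcut is against the stop. I'll back off, lift, and check with the cameras.

Request:
jog_arm(
  series=[
    [[0,4,0,0,0,0,0],[0,6,0,0,0,0,0],[0,8,0,0,0,0,0],[0,8,-10,0,0,0,0],[0,0,-20,0,0,0,0],[0,0,-20,0,0,0,0],[0,0,-20,0,0,0,0],[0,0,-20,0,0,0,0],[0,0,-10,0,0,0,0],[0,0,0,0,0,0,0]],
  ],
)

```text
time_s: 13.45
eef_pos: [0.3998, 0.3076, 0.0928]
eef_rot: [0.002, -0.005, 1.0, 0.001]
wrist_force: [-0.2, -0.2, -1.2]
opening: -0.003
grasp_force: 0.0
```

Request:
jog_arm(
  series=[
    [[0,-20,0,0,0,0,0],[0,-20,0,0,0,0,0],[-5,-20,0,0,0,0,0],[-5,-20,0,0,0,0,0],[-5,-20,0,0,0,0,0],[-5,-20,0,0,0,0,0],[-5,-20,0,0,0,0,0],[0,-20,0,0,0,0,0],[0,0,0,0,0,0,0],[0,0,0,0,0,0,0]],
  ],
)

```text
time_s: 14.45
eef_pos: [0.4246, 0.1471, 0.0903]
eef_rot: [-0.001, -0.004, 1.0, 0.0]
wrist_force: [-0.1, -0.9, -0.2]
opening: 0.0
grasp_force: 0.0
```

Run:
```python
from h import *
st(); c=snap('top','top7'); s=snap('side','side7')
a=cv2.resize(c['frame'][140:210,190:300],None,fx=6,fy=6,interpolation=cv2.INTER_CUBIC)[:300]
b=cv2.resize(s['frame'][160:210,250:360],None,fx=6,fy=6,interpolation=cv2.INTER_CUBIC)
cv2.imwrite('pics/c7.png',np.vstack([a,b]))
```

```text
t 14.45 jig [ 69.3 -97.6] z 90.3 yawerr -0.0034 zaxis [-1.4e-03  2.0e-04 -1.0e+00] F [-0.12 -0.94 -0.18] op 0.0
```

View pics/c7.png

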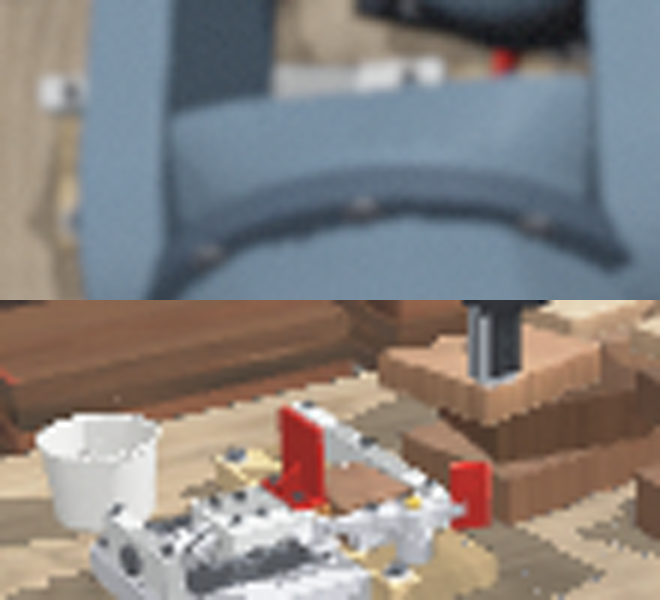

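The lower half shows the offcut (365,485) between the fence and jaw by the stop, with the plate still at its latched place. The tab is at (470,495) and the finger is above, to its right. Next I'll lower beside the tab and press.

Request:
jog_arm(
  series=[
    [[0,0,15,0,0,0,0],[-1,0,15,0,0,0,0],[-1,0,15,0,0,0,0],[-1,0,15,0,0,0,0],[-1,0,12,0,0,0,0],[0,0,8,0,0,0,0],[0,3,0,0,0,0,0],[0,3,0,0,0,0,0],[0,0,0,0,0,0,0],[0,0,0,0,0,0,0]],
  ],
)

```text
time_s: 15.55
eef_pos: [0.4297, 0.1533, 0.0116]
eef_rot: [0.001, -0.005, 1.0, 0.0]
wrist_force: [0.0, -0.3, 0.4]
opening: -0.001
grasp_force: 0.0
```

Run:
```python
from h import *
st(); s=snap('side','side8')
for u in (326,329,331):
    print(u,[(v,*J(w:=px(s,u,v,0)).round().tolist(),round(w[2]*1e3)) for v in range(176,206,2)])
```

```text
t 15.55 jig [ 74.5 -91.4] z 11.6 yawerr -0.0016 zaxis [ 1.3e-03  1.0e-04 -1.0e+00] F [ 0.01 -0.29  0.38] op -0.001
326 [(176, 56.0, -87.0, 116), (178, 64.0, -74.0, 103), (180, 65.0, -73.0, 96), (182, 140.0, 44.0, 30), (184, 130.0, 28.0, 31), (186, 123.0, 18.0, 29), (188, 69.0, -66.0, 66), (190, 70.0, -64.0, 58), (192, 70.0, -63.0, 50), (194, 70.0, -65.0, 44), (196, 70.0, -64.0, 37), (198, 103.0, -12.0, 1), (200, 76.0, -54.0, 17), (202, 68.0, -67.0, 18), (204, 60.0, -78.0, 17)]
329 [(176, 58.0, -100.0, 120), (178, 58.0, -100.0, 113), (180, 64.0, -91.0, 102), (182, 65.0, -89.0, 95), (184, 67.0, -86.0, 87), (186, 64.0, -91.0, 82), (188, 64.0, -91.0, 76), (190, 65.0, -88.0, 68), (192, 62.0, -93.0, 64), (194, 65.0, -88.0, 54), (196, 78.0, -69.0, 37), (198, 112.0, -16.0, 0), (200, 104.0, -29.0, 0), (202, 75.0, -74.0, 19), (204, 70.0, -81.0, 16)]
331 [(176, 58.0, -110.0, 123), (178, 61.0, -107.0, 115), (180, 62.0, -104.0, 107), (182, 62.0, -105.0, 101), (184, 62.0, -104.0, 94), (186, 64.0, -102.0, 86), (188, 67.0, -97.0, 77), (190, 66.0, -98.0, 71), (192, 66.0, -98.0, 64), (194, 66.0, -98.0, 58), (196, 68.0, -96.0, 50), (198, 117.0, -21.0, 1), (200, 108.0, -35.0, 1), (202, 82.0, -75.0, 17), (204, 79.0, -79.0, 12)]
```

Request:
jog_arm(
  series=[
    [[0,2,0,0,0,0,0],[0,2,0,0,0,0,0],[0,2,0,0,0,0,0],[0,2,0,0,0,0,0],[0,1,0,0,0,0,0],[0,1,0,0,0,0,0],[0,1,0,0,0,0,0],[0,1,0,0,0,0,0],[0,0,0,0,0,0,0],[0,0,0,0,0,0,0]],
  ],
)

```text
time_s: 16.6
eef_pos: [0.4293, 0.1636, 0.011]
eef_rot: [-0.0, -0.005, 1.0, -0.001]
wrist_force: [-0.9, -8.5, 1.6]
opening: -0.003
grasp_force: 4.3
```

```bash
cat >> h.py <<'E'
def plate():
    s=ctrl.camera('side'); R=Q.from_quat(np.roll(s['rotation'],-1)).as_matrix()
    f=s['frame'].astype(int); m=(f[...,2]>120)&(f[...,1]<60)&(f[...,0]<60)&(s['z_map']>0)
    v,u=np.nonzero(m[165:215,285:340]); v+=165;u+=285
    z=s['z_map'][v,u]; w=np.array(s['xyz'])+(R@np.array([(u-s['cx'])/s['fx']*z,(v-s['cy'])/s['fy']*z,z])).T
    j=np.array([J(a) for a in w]); k=(w[:,2]>.055)&(w[:,2]<.085)&(j[:,1]>-25)&(j[:,1]<25)
    print('plate x',np.median(j[k,0]),k.sum())
E
python3 - <<'E'
from h import *
st(); plate()
E
```

```text
t 16.6 jig [ 74.1 -81.1] z 11.0 yawerr -0.0016 zaxis [-0.     -0.0026 -1.    ] F [-0.9  -8.51  1.63] op -0.003
plate x 10.4 59
```

Contact is at 8.5 N and the jaw is still latched, so I'll press a little further.

Request:
jog_arm(
  series=[
    [[0,1,0,0,0,0,0],[0,1,0,0,0,0,0],[0,1,0,0,0,0,0],[0,0,0,0,0,0,0],[0,1,0,0,0,0,0],[0,0,0,0,0,0,0],[0,0,0,0,0,0,0],[0,0,0,0,0,0,0],[0,0,0,0,0,0,0],[0,0,0,0,0,0,0]],
  ],
)

```text
time_s: 17.65
eef_pos: [0.4291, 0.1691, 0.011]
eef_rot: [0.0, -0.005, 1.0, 0.0]
wrist_force: [1.4, -2.2, 0.7]
opening: -0.003
grasp_force: 0.9
```

Run:
```python
from h import *
st(); plate()
```

```text
t 17.65 jig [ 74.  -75.6] z 11.0 yawerr -0.002 zaxis [ 1.e-04  0.e+00 -1.e+00] F [ 1.45 -2.21  0.67] op -0.003
plate x 19.0 60
```

Request:
jog_arm(
  series=[
    [[0,-4,0,0,0,0,0],[0,-6,0,0,0,0,0],[0,-8,0,0,0,0,0],[0,-6,0,0,0,0,0],[0,0,-10,0,0,0,0],[0,0,-20,0,0,0,0],[0,0,-20,0,0,0,0],[0,0,-20,0,0,0,0],[0,0,0,0,0,0,0],[0,0,0,0,0,0,0]],
  ],
)

```text
time_s: 18.7
eef_pos: [0.4296, 0.1452, 0.0815]
eef_rot: [0.001, -0.005, 1.0, 0.0]
wrist_force: [0.2, 0.2, -0.4]
opening: 0.002
grasp_force: 0.0
```

Run:
```python
from h import *
st(); plate(); s=snap('side','side9')
cv2.imwrite('pics/s9.png',cv2.resize(s['frame'][150:230,250:370],None,fx=6,fy=6,interpolation=cv2.INTER_CUBIC))
```

```text
t 18.7 jig [ 74.2 -99.6] z 81.5 yawerr -0.0021 zaxis [ 1.4e-03  2.0e-04 -1.0e+00] F [ 0.17  0.24 -0.35] op 0.002
plate x 18.7 57
```

View pics/s9.png

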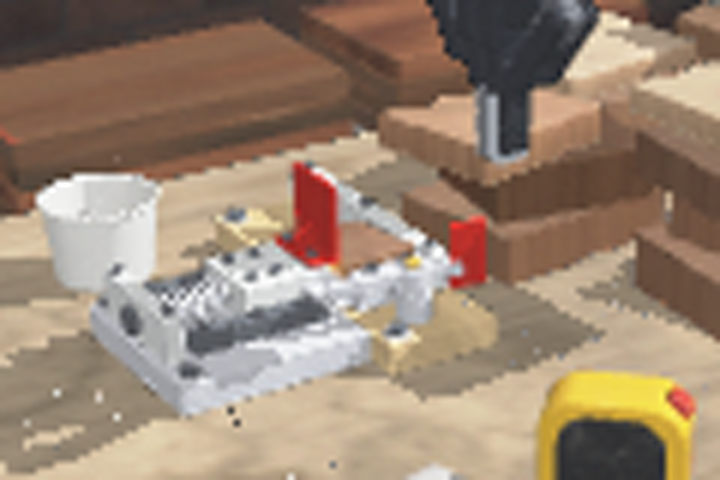

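The crop shows the jaw closed on the offcut (375,245), which is against the stop. The plate is at x≈18.7, so the jaw is about 21 mm open, and the arm is clear of everything.

```bash
python3 -c "
from bench import ctrl
print(ctrl.hand_in())"
```

```text
the job is handed in; nothing more can be done
None
```

The job is handed in. The jaw latched half open, the offcut was pushed to the end stop, and pressing the tab closed the jaw on it at about 21 mm open by camera, with the arm clear; no verdict was returned.

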